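# Weigh a tin of heel irons on the shop balance and sort it full or used-up

### The job

The red-lidded tin on the bench is either full of steel heel irons or nearly used up. Keeping it upright and setting it down gently, stand it on the empty pan of the balance and let go of it; once the beam has come to rest, put the tin in the green tray if its pan sank (full), or in the yellow tray if its pan stayed up (used up). Leave it standing there.

Things in the scene. Friction and masses are not known exactly. Their poses are not given: they have to be found in the camera images.
- tin_center (a point): The tin to sort: closed round white tin with a RED lid, 52 mm diameter, 70 mm high, standing upright; 0.1 kg if used up, 0.31 to 0.42 kg if full. The point is its centre, 35 mm above its underside; z points to its lid. An identical tin with a BLUE lid is a bystander.
- pan (a point): Centre of the flat top of the balance's EMPTY pan: steel disc, 110 mm diameter, no rim, fixed to the beam, so it slopes 5 degrees at either stop; this point is 112 mm above the bench when up (as at the start), 87 mm when down. Beam along this frame's y; pillar, white dial and red needle (190 mm high, blue base) stand 140 mm away towards -y, a like pan with a fixed brass 0.2 kg weight 280 mm away.
- beam (a joint): Tilt of the brass balance beam, rad: +0.09 (stop) = empty pan up, weight down, as at the start and with a used-up tin; 0 level; -0.09 (stop) = tin's pan down, under a full tin. Damped: let go, it takes about 1 s to reach a stop. The red needle leans away from the pan that is up.
- tray_green: Green open tray for a FULL tin, fixed, 160 x 160 mm outside, walls 6 mm thick and 35 mm high, inner floor 6 mm above the bench. Origin: centre of its underside; x and y along its sides.
- tray_yellow: Yellow open tray for a USED-UP tin, otherwise the same as the green one. Origin: centre of its underside; x and y along its sides.
There are look-alikes about, which are no part of the job. Several things have the shape of the tray_yellow; the one meant has the colours described above.

How it is judged:
On the way:
1. the red-lidded tin stands released on the empty pan until the beam rests (horizontal distance between tin_center and pan below 0.035 m and z of tin_center in the frame of pan between 0.028 and 0.042 m and angle between tin_center's own z axis and vertical below 0.17 rad and contact force between tin and the fingers below 0.05 N and contact force between tin and balance above 0.5 N and velocity of joint beam between -0.02 and 0.02 rad/s and (value of joint beam above 0.075 rad or value of joint beam below -0.075 rad)), for 0.4 s.
At the end, for the whole second after the job is handed in: The red-lidded tin stands upright (within 10 degrees) and at rest on the floor of a tray, its centre within 55 mm of the tray's centre along each side: the green tray if it is full (it weighs more than 2.1 N on the tray), the yellow one if it is used up (less than 2.1 N) (angle between tin_center's own z axis and vertical below 0.17 rad and linear speed of tin below 0.02 m/s and ((x of tin_center in the frame of tray_green between -0.055 and 0.055 m and y of tin_center in the frame of tray_green between -0.055 and 0.055 m and z of tin_center in the frame of tray_green below 0.055 m and contact force between tin and tray_green above 2.1 N) or (x of tin_center in the frame of tray_yellow between -0.055 and 0.055 m and y of tin_center in the frame of tray_yellow between -0.055 and 0.055 m and z of tin_center in the frame of tray_yellow below 0.055 m and contact force between tin and tray_yellow between 0.4 and 2.1 N))); the robot touches nothing.
It fails at once if the red-lidded tin is tipped by more than 40 degrees (angle between tin_center's own z axis and vertical above 0.7 rad).
It fails at once if the red-lidded tin is dropped from over about 25 mm or flung (faster than 0.7 m/s while not held) (linear speed of tin above 0.7 m/s and contact force between tin and the fingers below 0.05 N).
It also fails if it takes over 50 s, if anything falls off the work surface, if the arm or the gripper's body presses on something with over 40 N, if the wrist force passes 120 N, or if a joint passes its speed limit or range.

### The arm

A 7-joint arm with a two-finger parallel gripper is mounted at the origin on the work surface. World frame = base frame: x ahead of the robot, y to its left, z up, the work surface at z = 0. Lengths are in m, angles in rad, forces in N, time in s.
With the tool pointing down it reaches from about 0.425 to 0.875 m from the base axis. Payload 8.4 kg.
Tool frame: the origin (TCP) lies midway between the tips of the shut fingers; the grasp point (between the pads) lies 19 mm behind it; z points along the fingers, y is the direction in which the jaws open and shut (so a half turn about z gives the same grasp; the last joint's range is limited). The gripper opens to 87 mm and grips with 3 to 60 N. Pads are 19 mm wide; open, the fingers measure 117 mm over their backs; the gripper's body (75 mm by 190 mm) begins 51 mm behind the grasp point.
Start: joints at [1.216, 0.333, 0.04, 1.465, -0.013, 1.343, -0.059], TCP at [0.164, -0.629, 0.223] pointing down, gripper open.
Joint ranges: [-2.58, 2.58], [-0.38, 2.09], [-1.3, 1.39], [0.25, 2.4], [-1.5, 4.64], [0.08, 2.09], [-2.65, 2.65]. Speed limits (rad/s): [2.22, 2.22, 2.79, 2.79, 3.14, 3.14, 3.14].

### API

Orientations are given as [roll, pitch, yaw] about the fixed x, y, z axes, in that order (R = Rz(yaw) Ry(pitch) Rx(roll)).
In Python, from plant import * gives the robot as it stands.
- The arm moves only by the tool drive_tool, never from a script. Its argument "rows" is a list of rows, each a list of 7 numbers: the opening, from 0 (shut) to 1 (fully open), then the shift along the tool's x, y, z in mm, then the turn, a rotation vector about the tool's x, y, z in degrees. A call has 1 to 12 rows; each row is the pose to reach, as a shift and turn from the pose measured when the call began, along the tool's axes at that moment; what a row does not reach only later rows make up. A row lasts 1/10 s, in which the tool goes at most 50 mm and 8.59 degrees, less where a joint would pass 70% of its speed; a pose out of reach is approached as far as the arm can. A call with a gripper value outside its range is refused whole. The fingers move at their own pace and stop on an object; "newtons" is the grip in N (left out, the last holds). Time passes only in rows, so rows that repeat a pose let the fingers close. It gives the time, the measured TCP pose, the force and the opening at its end, in the units of the state.
- get_obs(): the state, without advancing time (a new reading comes with each control period).
- grab_frame(name): name is "side" or "top" or "wrist"; returns a dict with "pixels" (400x640x3 uint8, red, green, blue), "K" (3x3 intrinsics, pixels), "rvec" (rotation vector, rad) and "tvec" (3), from world to camera coordinates, as OpenCV has them; the wrist camera has in their place "mount" (4x4, takes a point from camera to tool coordinates, whose origin is the TCP and whose axes are the flange's). Camera axes: x right, y down, z forward; pixel columns grow to the right and rows downward; lengths in m; the calibration is good to about 2 mm. A picture is of the moment at which its call begins: read the wrist's pose just before it. There is no depth.
- finish_job(): hands the job in, once; it reports no verdict.
The state is a dict: "t": time; "qpos": joint angles; "joint_velocities": joint speeds; "joint_torque": joint torques, N m; "eef_pos": TCP position; "orientation": TCP orientation; "force": force on the tool from outside, world axes, zero at the start; "wrist_torque": the same for the moment, N m; "finger_gap": finger opening in m.
Only numpy, scipy, OpenCV 4.12 (cv2) and the standard library are available. Lean on these libraries where they do the work, as an engineer would, in place of code of your own. Each camera call takes 0.05 s, during which the arm holds its last target. There are 200 camera calls.

## Working session

There is one attempt and no reset: what is moved stays moved. The work goes in short steps, Python scripts to look and compute and a tool call to move; the robot and the scene stay as the last step left them, time stands still between calls to the robot, and variables do not carry over. Pictures are saved under pics/ and viewed, about 8 in all and at most 12, crops included, and the job is handed in when it is done.

Besides the shell and the picture viewer there is one more tool, called after "Request:" as a command line: name --pt "numbers of a row" for each row, then --argument value for the rest. drive_tool: Moves the arm, as the interface text tells. Its arguments: {"type":"object","properties":{"rows":{"type":"array","items":{"type":"array","items":{"type":"number"}}},"newtons":{"type":"number"}},"required":["rows"]}

```bash
mkdir -p pics; ls; cat > h.py <<'E'
from plant import *
import numpy as np, cv2
from scipy.spatial.transform import Rotation as Rn
def snap(n,fn):
    f=grab_frame(n); cv2.imwrite('pics/'+fn+'.png',f['pixels'][:,:,::-1]); np.savez('pics/'+fn+'.npz',**f); return f
def ray(fn,u,v,z):
    f=np.load('pics/'+fn+'.npz'); R=cv2.Rodrigues(f['rvec'])[0]; c=-R.T@f['tvec'].ravel()
    d=R.T@np.linalg.inv(f['K'])@np.array([u,v,1.]); return c+d*(z-c[2])/d[2]
def proj(fn,P):
    f=np.load('pics/'+fn+'.npz'); return cv2.projectPoints(np.array(P,float).reshape(-1,1,3),f['rvec'],f['tvec'],f['K'],None)[0].reshape(-1,2)
def totool(P):
    o=get_obs(); R=Rn.from_euler('xyz',o['orientation']).as_matrix(); return R.T@(np.array(P)-o['eef_pos'])*1000
E
python3 - <<'E'
from h import *
o=get_obs(); print(o)
snap('top','top0'); snap('side','side0')
E
```

```text
pics
{'t': 0.0, 'qpos': array([ 1.2157822 ,  0.33391978,  0.0398833 ,  1.46628769, -0.01338666,
        1.34330351, -0.05846719]), 'joint_velocities': array([-0.00050213, -0.00021619,  0.00159868,  0.00097514, -0.00075819,
        0.00085602, -0.00036007]), 'joint_torque': array([ 6.88455420e-04, -6.56376314e+01,  1.33583050e+00, -4.03809106e+01,
       -5.96008636e-02,  4.48281714e-02,  1.94837380e-04]), 'eef_pos': array([ 0.16431036, -0.62839379,  0.22164564]), 'orientation': array([-3.13994519e+00,  1.28370182e-04,  2.55823645e-01]), 'force': array([ 0.32442859, -0.23958724, -0.51355544]), 'wrist_torque': array([ 0.02533003, -0.0173034 , -0.03718536]), 'finger_gap': 0.08673472625103576}
```

View pics/top0.png

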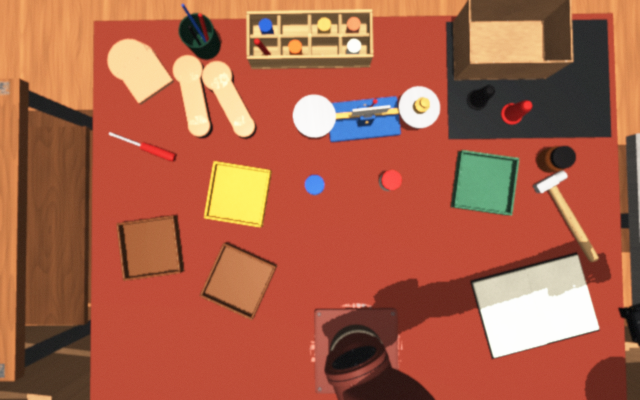

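View pics/side0.png

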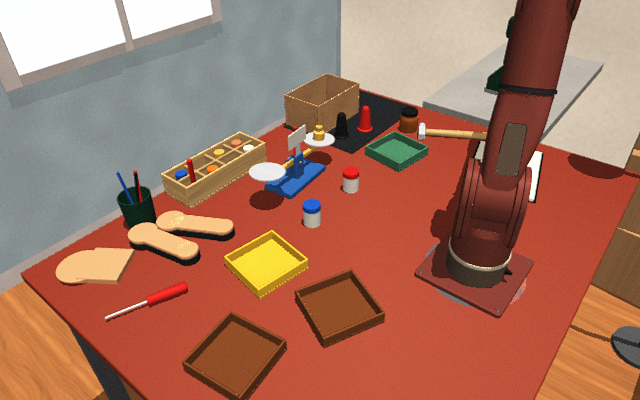

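The top view shows the red-lidded tin at (391,180), the blue one at (314,184), and a red cone-like object at (517,112) that is not a tin. The empty pan is at (314,116), the weighted pan at (419,107) and the dial at (370,110). The yellow tray is at (238,194) and the green tray at (486,182). The brown trays at (151,246) and (239,280) are look-alikes in the wrong colour.

```bash
python3 - <<'E'
from h import *
for n,u,v,z in [('tin',391,180,.07),('blue',314,184,.07),('pan',314.5,116,.112),('wpan',419,107,.087),('yel',238,194,.02),('gre',486,182,.02),('base',355,330,.0)]:
    print(n,ray('top0',u,v,z).round(3))
for n,u,v,z in [('tin',350.5,173.5,.07),('pan',267,172,.112),('wpan',319,139,.087)]:
    print('side',n,ray('side0',u,v,z).round(3))
# tray corners top
im=cv2.imread('pics/top0.png')
big=cv2.resize(im[80:240,190:530],None,fx=2.35,fy=2.35,interpolation=cv2.INTER_CUBIC); cv2.imwrite('pics/crop.png',big)
E
```

```text
tin [ 0.468 -0.094  0.07 ]
blue [0.46  0.112 0.07 ]
pan [0.632 0.108 0.112]
wpan [ 0.659 -0.168  0.087]
yel [0.438 0.326 0.02 ]
gre [ 0.464 -0.366  0.02 ]
base [0.053 0.002 0.   ]
side tin [ 0.459 -0.084  0.07 ]
side pan [0.628 0.112 0.112]
side wpan [ 0.655 -0.168  0.087]
```

View pics/crop.png

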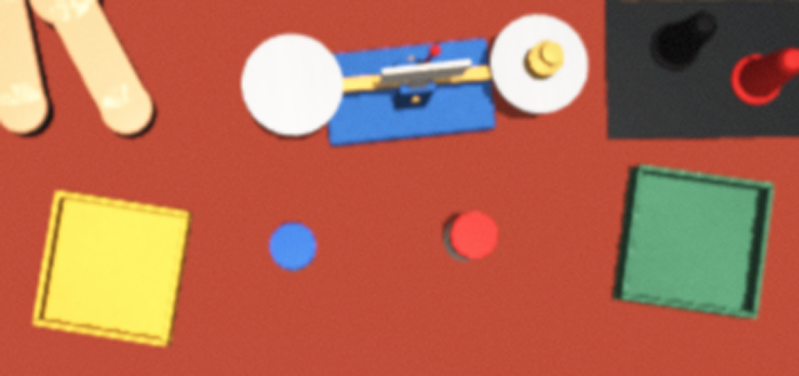

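```bash
python3 - <<'E'
from h import *
for n in ['top0','side0']:
    print(proj(n,[[.164,-.628,.222],[.164,-.628,.4],[.164,-.628,0],[0,0,0]]).round(0).tolist())
    f=np.load('pics/'+n+'.npz');print(-cv2.Rodrigues(f['rvec'])[0].T@f['tvec'].ravel())
f=snap('wrist','w0');print(f['mount'].round(3),f['K'])
print('tin',totool([.463,-.089,.27]))
E
```

```text
[[641.0, 306.0], [717.0, 328.0], [580.0, 289.0], [356.0, 349.0]]
[0.37537046 0.09030355 1.16571742]
[[520.0, 92.0], [534.0, 38.0], [505.0, 150.0], [473.0, 270.0]]
[-0.25225529  0.91671753  0.90502764]
[[ 0.    -0.964 -0.264  0.072]
 [ 1.     0.001 -0.001 -0.   ]
 [ 0.001 -0.264  0.964 -0.163]
 [ 0.     0.     0.     1.   ]] [[284.11686014   0.         315.66285199]
 [  0.         284.11686014 199.54589338]
 [  0.           0.           1.        ]]
tin [ 425.42089588 -446.4736304   -47.60561048]
```

View pics/w0.png

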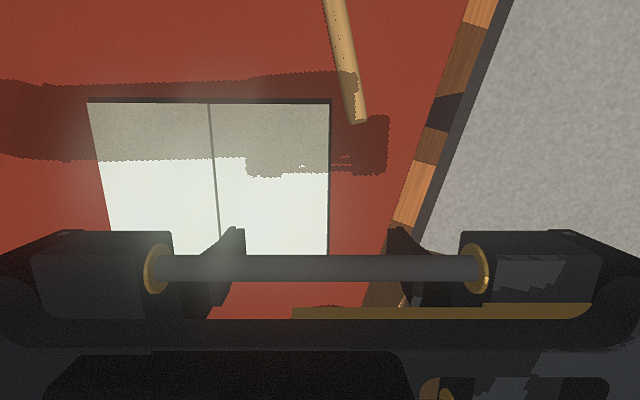

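Both the crop and the side view confirm that the red lid belongs to the round white tin. I'll hover above it with the jaws turned across the beam direction (yaw about 1.67).

Request:
drive_tool --pt "1 425 -446 10 0 0 -81" --pt "1 425 -446 10 0 0 -81" --pt "1 425 -446 10 0 0 -81" --pt "1 425 -446 10 0 0 -81" --pt "1 425 -446 10 0 0 -81" --pt "1 425 -446 10 0 0 -81" --pt "1 425 -446 10 0 0 -81" --pt "1 425 -446 10 0 0 -81" --pt "1 425 -446 10 0 0 -81" --pt "1 425 -446 10 0 0 -81" --pt "1 425 -446 10 0 0 -81" --pt "1 425 -446 10 0 0 -81" --newtons 20

```text
t: 1.35
eef_pos: [0.4552, -0.1019, 0.2127]
orientation: [3.142, -0.001, 1.669]
force: [0.5, -1.6, 0.5]
finger_gap: 0.087
```

```bash
python3 - <<'E'
from h import *
print(totool([.463,-.089,.21]),get_obs()['orientation'])
E
```

```text
[12.10835313  9.05232389  2.75113916] [ 3.14158357e+00 -6.92846754e-04  1.66938360e+00]
```

Request:
drive_tool --pt "1 12 9 3 0 0 0" --pt "1 12 9 3 0 0 0" --pt "1 12 9 3 0 0 0"

```text
t: 1.65
eef_pos: [0.4626, -0.0896, 0.2095]
orientation: [-3.141, -0.001, 1.67]
force: [1.0, 0.5, -0.2]
finger_gap: 0.0871
```

```bash
cat >> h.py <<'E'
def wsnap(fn):
    o=get_obs(); T=np.eye(4); T[:3,:3]=Rn.from_euler('xyz',o['orientation']).as_matrix(); T[:3,3]=o['eef_pos']
    f=grab_frame('wrist'); M=np.linalg.inv(T@f['mount']); cv2.imwrite('pics/'+fn+'.png',f['pixels'][:,:,::-1])
    np.savez('pics/'+fn+'.npz',K=f['K'],rvec=cv2.Rodrigues(M[:3,:3])[0],tvec=M[:3,3])
E
python3 - <<'E'
from h import *
wsnap('w1')
im=cv2.imread('pics/w1.png').astype(int)
m=((im[:,:,2]>190)&(im[:,:,1]<60)&(im[:,:,0]<60)).astype(np.uint8)
n,l,s,c=cv2.connectedComponentsWithStats(m)
for i in range(1,n):
    if s[i,4]>150: print(s[i],c[i],ray('w1',*c[i],.07))
E
```

```text
(no output)
```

View pics/w1.png

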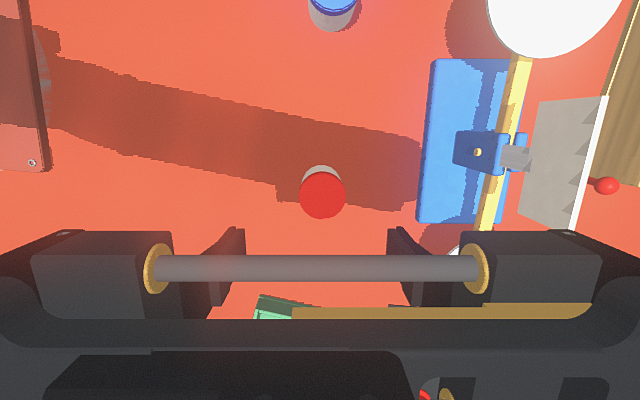

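The wrist view shows the red lid at (322,195) on the white tin, the blue tin at (333,10), and the beam and dial to the right.

```bash
python3 - <<'E'
from h import *
p=ray('w1',322,195.5,.07);print(p, [np.linalg.norm(ray('w1',300,195.5,.07)-ray('w1',344.5,195.5,.07))])
p[2]=.027;print(totool(p))
print('beam dir', ray('w1',483,230,.1)-ray('w1',520,60,.1), 'pan',ray('w1',557,0,.112))
E
```

```text
[ 0.47004293 -0.09407995  0.07      ] [np.float64(0.0488538388657512)]
[ -4.61345149   7.31338941 182.59058899]
beam dir [ 0.00800447 -0.15880727  0.        ] pan [0.63730438 0.09494746 0.112     ]
```

Request:
drive_tool --pt "1 -5 7 40 0 0 0" --pt "1 -5 7 80 0 0 0" --pt "1 -5 7 120 0 0 0" --pt "1 -5 7 155 0 0 0" --pt "1 -5 7 182 0 0 0" --pt "1 -5 7 182 0 0 0" --pt "0.4 -5 7 182 0 0 0" --pt "0.4 -5 7 182 0 0 0" --pt "0.4 -5 7 182 0 0 0" --pt "0.4 -5 7 182 0 0 0" --pt "0.4 -5 7 182 0 0 0" --pt "0.4 -5 7 182 0 0 0" --newtons 20

```text
t: 2.9
eef_pos: [0.4701, -0.0947, 0.0281]
orientation: [3.142, 0.0, 1.668]
force: [-1.8, -0.0, 5.3]
finger_gap: 0.0525
```

Gripped: the gap is 52.5 mm. Next I lift, then travel along y ahead of x.

Request:
drive_tool --pt "0.4 0 0 -20 0 0 0" --pt "0.4 0 0 -60 0 0 0" --pt "0.4 0 0 -100 0 0 0" --pt "0.4 0 0 -140 0 0 0" --pt "0.4 0 0 -180 0 0 0" --pt "0.4 35 0 -190 0 0 0" --pt "0.4 75 20 -190 0 0 0" --pt "0.4 110 50 -190 0 0 0" --pt "0.4 120 80 -190 0 0 0" --pt "0.4 120 100 -190 0 0 0" --pt "0.4 120 100 -190 0 0 0" --pt "0.4 120 100 -190 0 0 0"

```text
t: 4.1
eef_pos: [0.5575, 0.0347, 0.2175]
orientation: [-3.14, -0.001, 1.669]
force: [-0.1, -0.0, -1.5]
finger_gap: 0.0523
```

```bash
python3 - <<'E'
from h import *
wsnap('w2'); o=get_obs(); print(o['eef_pos'],o['force'],o['finger_gap'])
# predicted outline of the pan for check
a=np.linspace(0,2*np.pi,60); im=cv2.imread('pics/w2.png')
P=np.c_[.632+.055*np.cos(a),.108+.055*np.sin(a),0*a+.112]
cv2.polylines(im,[proj('w2',P).astype(np.int32)],True,(255,0,255),1); cv2.imwrite('pics/w2o.png',im)
E
```

```text
[0.55721671 0.03436063 0.2177581 ] [-0.1150051   0.63256183 -0.14046475] 0.0525361491448295
```

View pics/w2o.png

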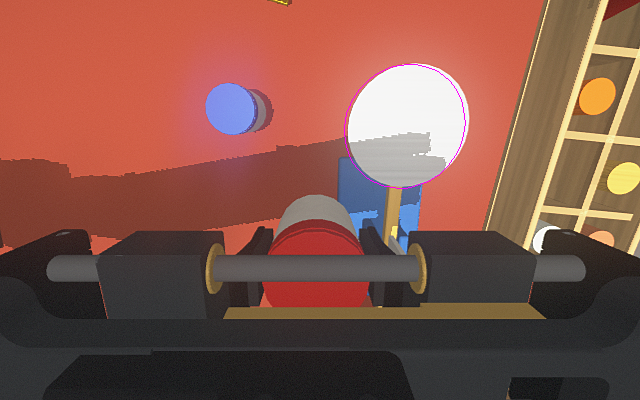

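The measured pan outline fits within about 2 px; I'll use a centre of (0.634, 0.108). The white tin and red lid are held upright.

Request:
drive_tool --pt "0.4 35 42 0 0 0 0" --pt "0.4 66 83 0 0 0 0" --pt "0.4 66 83 0 0 0 0" --pt "0.4 66 83 0 0 0 0" --pt "0.4 66 83 30 0 0 0" --pt "0.4 66 83 55 0 0 0" --pt "0.4 66 83 64 0 0 0" --pt "0.4 66 83 68 0 0 0" --pt "0.4 66 83 70 0 0 0" --pt "0.4 66 83 72 0 0 0" --pt "0.4 66 83 73 0 0 0" --pt "0.4 66 83 73 0 0 0"

```text
t: 5.35
eef_pos: [0.6335, 0.1082, 0.1452]
orientation: [-3.141, -0.0, 1.668]
force: [0.1, 1.0, -0.8]
finger_gap: 0.0525
```

Request:
drive_tool --pt "0.4 0 0 1 0 0 0" --pt "0.4 0 0 2 0 0 0" --pt "0.4 0 0 3 0 0 0" --pt "0.4 0 0 3 0 0 0"

```text
t: 5.75
eef_pos: [0.6335, 0.1082, 0.1421]
orientation: [-3.141, -0.0, 1.668]
force: [-0.6, 0.5, -1.1]
finger_gap: 0.0523
```

```bash
python3 - <<'E'
from h import *
print(get_obs()['force'])
E
```

```text
[-0.58167926  0.45835059 -1.12256312]
```

Request:
drive_tool --pt "0.85 0 0 0 0 0 0" --pt "0.85 0 0 0 0 0 0" --pt "0.85 0 0 0 0 0 0" --pt "0.85 0 0 0 0 0 0" --pt "0.85 0 0 0 0 0 0" --pt "0.85 0 0 0 0 0 0" --pt "0.85 0 0 0 0 0 0" --pt "0.85 0 0 0 0 0 0" --pt "0.85 0 0 0 0 0 0" --pt "0.85 0 0 0 0 0 0" --pt "0.85 0 0 0 0 0 0" --pt "0.85 0 0 0 0 0 0"

```text
t: 6.95
eef_pos: [0.6335, 0.1082, 0.142]
orientation: [-3.141, -0.0, 1.668]
force: [-0.3, -0.4, 0.0]
finger_gap: 0.0737
```

Request:
drive_tool --pt "0.85 0 0 0 0 0 0" --pt "0.85 0 0 0 0 0 0" --pt "0.85 0 0 0 0 0 0" --pt "0.85 0 0 0 0 0 0" --pt "0.85 0 0 0 0 0 0" --pt "0.85 0 0 0 0 0 0" --pt "0.85 0 0 0 0 0 0" --pt "0.85 0 0 0 0 0 0" --pt "0.85 0 0 0 0 0 0" --pt "0.85 0 0 0 0 0 0" --pt "0.85 0 0 0 0 0 0" --pt "0.85 0 0 0 0 0 0"

```text
t: 8.15
eef_pos: [0.6336, 0.1082, 0.142]
orientation: [-3.141, -0.0, 1.668]
force: [-0.8, 0.6, 0.4]
finger_gap: 0.074
```

```bash
python3 - <<'E'
from h import *
snap('side','s1'); 
a=cv2.imread('pics/side0.png')[90:220,230:350]; b=cv2.imread('pics/s1.png')[90:220,230:350]
cv2.imwrite('pics/cmp.png',cv2.resize(np.hstack([a,b]),None,fx=3.3,fy=3.3,interpolation=cv2.INTER_CUBIC))
E
```

```text
(no output)
```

View pics/cmp.png

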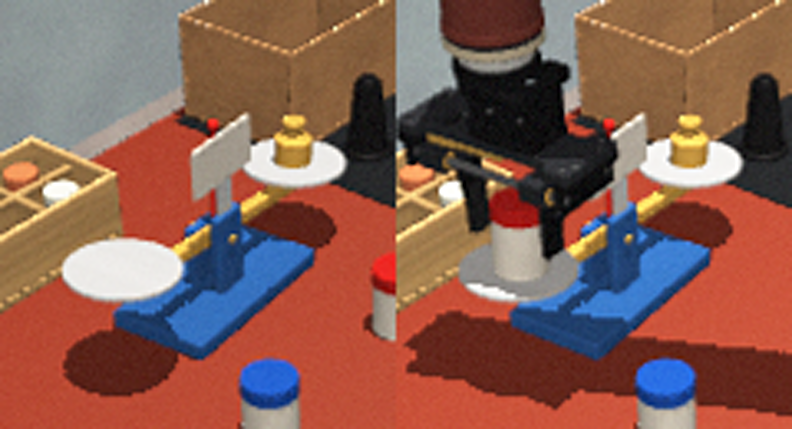

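In the before/after crop, the weighted pan sits at the same height in both halves (y≈163). The tin's pan has not sunk (≈268 before, ≈270 now), and the tin stands clear of the fingers. It is used up, so it goes in the yellow tray.

```bash
python3 - <<'E'
from h import *
c=[ray('top0',190+x/2.35,80+y/2.35,.035) for x,y in [(55,192),(188,212),(168,345),(34,325)]]
m=np.mean(c,0);print(m,[np.linalg.norm(c[i]-c[i-1]).round(3) for i in range(4)],(c[1]-c[0])[:2])
m[2]=.142;print(totool(m))
E
```

```text
[0.43624716 0.32437893 0.035     ] [np.float64(0.158), np.float64(0.159), np.float64(0.158), np.float64(0.159)] [-0.02533675 -0.1568735 ]
[ 2.34315451e+02 -1.75321637e+02  1.28984217e-01]
```

Request:
drive_tool --pt "0.4 0 0 0 0 0 0" --pt "0.4 0 0 0 0 0 0" --pt "0.4 0 0 0 0 0 0" --pt "0.4 0 0 0 0 0 0" --pt "0.4 0 0 -10 0 0 0" --pt "0.4 0 0 -40 0 0 0" --pt "0.4 0 0 -70 0 0 0" --pt "0.4 0 0 -70 0 0 0" --newtons 20

```text
t: 9.0
eef_pos: [0.6355, 0.1093, 0.2173]
orientation: [3.135, -0.001, 1.668]
force: [1.1, 0.3, 0.0]
finger_gap: 0.0518
```

Request:
drive_tool --pt "0.4 30 -22 0 0 0 2" --pt "0.4 65 -49 0 0 0 5" --pt "0.4 100 -76 0 0 0 8" --pt "0.4 135 -102 0 0 0 11" --pt "0.4 170 -129 0 0 0 14" --pt "0.4 205 -156 0 0 0 14" --pt "0.4 233 -177 0 0 0 14" --pt "0.4 233 -177 0 0 0 14" --pt "0.4 233 -177 0 0 0 14" --pt "0.4 233 -177 0 0 0 14"

```text
t: 10.0
eef_pos: [0.4374, 0.3229, 0.2163]
orientation: [3.135, -0.002, 1.423]
force: [0.4, -0.6, -1.1]
finger_gap: 0.0524
```

```bash
python3 - <<'E'
from h import *
o=get_obs();print(o['eef_pos'],o['orientation'],o['force'],o['finger_gap'])
snap('top','t2'); cv2.imwrite('pics/t2c.png',cv2.resize(cv2.imread('pics/t2.png')[80:280,130:390],None,fx=3,fy=3,interpolation=cv2.INTER_CUBIC))
E
```

```text
[0.43743863 0.32293716 0.21628058] [ 3.13543156e+00 -1.74039783e-03  1.42256435e+00] [ 0.43857402 -0.64436015 -1.10129041] 0.05239509657098972
```

View pics/t2c.png

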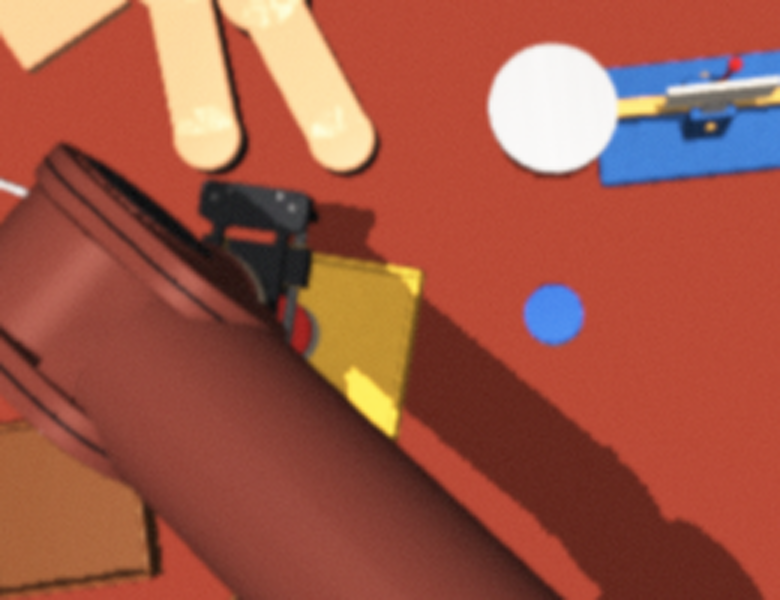

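The red lid is still in the jaws above the yellow tray, so I lower it slowly to the floor.

Request:
drive_tool --pt "0.4 0 1 40 0 0 0" --pt "0.4 0 1 80 0 0 0" --pt "0.4 0 1 120 0 0 0" --pt "0.4 0 1 150 0 0 0" --pt "0.4 0 1 165 0 0 0" --pt "0.4 0 1 172 0 0 0" --pt "0.4 0 1 175 0 0 0" --pt "0.4 0 1 177 0 0 0" --pt "0.4 0 1 178 0 0 0" --pt "0.4 0 1 179 0 0 0" --pt "0.4 0 1 180 0 0 0" --pt "0.4 0 1 180 0 0 0"

```text
t: 11.25
eef_pos: [0.4407, 0.3245, 0.0381]
orientation: [3.133, -0.005, 1.422]
force: [-0.4, 2.4, 9.2]
finger_gap: 0.0523
```

Floor contact, with 9 N upward. Release, then retreat.

Request:
drive_tool --pt "0.8 0 0 0 0 0 0" --pt "0.8 0 0 0 0 0 0" --pt "0.8 0 0 0 0 0 0" --pt "0.8 0 0 0 0 0 0" --pt "0.8 0 0 0 0 0 0" --pt "0.8 0 0 -20 0 0 0" --pt "0.8 0 0 -60 0 0 0" --pt "0.8 0 0 -100 0 0 0" --pt "0.8 0 0 -150 0 0 0" --pt "0.8 0 0 -200 0 0 0" --pt "0.8 0 0 -200 0 0 0"

```text
t: 12.35
eef_pos: [0.4408, 0.3263, 0.2449]
orientation: [3.126, -0.011, 1.423]
force: [0.7, 0.5, 0.1]
finger_gap: 0.0697
```

```bash
python3 - <<'E'
from h import *
wsnap('w3'); snap('side','s3')
a=cv2.imread('pics/w3.png')[0:300,120:520]; b=cv2.resize(cv2.imread('pics/s3.png')[180:330,200:400],None,fx=2,fy=2,interpolation=cv2.INTER_CUBIC)
cv2.imwrite('pics/fin.png',np.hstack([a,b]))
E
```

```text
(no output)
```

View pics/fin.png

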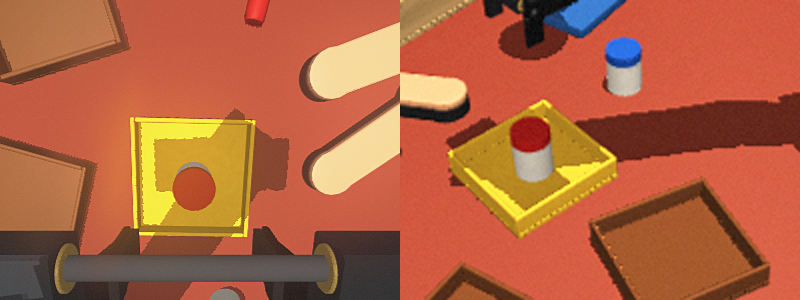

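The last picture shows the tin upright inside the yellow tray, its lid at crop (194,188) and the tray centred around (193,177). The gripper is well clear above it.

```bash
python3 - <<'E'
from h import *
print(ray('w3',120+194,188,.076)); print(finish_job())
E
```

```text
[0.4411881  0.32438287 0.076     ]
the job is handed in; nothing more can be done
None
```

The red-lidded tin was nearly used up, so I put it in the yellow tray and handed the job in after about 12.4 s of the 50 s allowed. No verdict was reported.

- **Weighing:** I set the tin on the empty pan and let go, then left it there for about 2 s. The before/after side view showed its pan still up, which means used up.
- **Placing:** I lowered the tin until the wrist force rose to about 9 N, then released it and raised the gripper to 0.245 m.
- **Last check:** The tin stands upright at (0.441, 0.324). The tray centre measures (0.436, 0.324), so it is about 5 mm off centre, within the 55 mm allowed.
- **Disagreement:** The first side-camera reading of the tin was about 10 mm off the top view. The wrist camera agreed with the top view, so I used the wrist reading.
- **Not measured directly:** I judged the beam at rest from one picture after the wait and did not measure its angle or speed.

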